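Weigh a dish of steel pellets

TASK

Pick up the low white ceramic dish that holds the two loose steel pellets and set it down in the middle of the balance's round pan, lowering it onto the pan before letting go. Carry it level and slowly enough that no pellet leaves the dish, and leave it standing there with both pellets inside.

Things in the scene. Friction and masses are not known exactly. Their poses are not given: they have to be found in the camera images.
- dish: The low open round dish of white ceramic: straight cylinder 56 mm outside diameter, 36 mm tall, wall 4 mm, floor 5 mm thick, about 0.11 kg. Stands upright on the table; it can be gripped from above across its outside at any yaw. Origin: centre of its underside; z points up out of its mouth. Not to be confused with the narrower, taller empty crucible of the same ceramic (48 mm diameter, 55 mm tall) that stands at least 12 cm from it.
- pellet_a: One of two loose dark steel pellets lying in the dish: disc 16 mm in diameter, 10 mm tall, 14 g. Origin: centre of its underside, which starts on the dish's inner floor.
- pellet_b: The other loose pellet in the dish, same as the first.
- pan (a point): Centre of the top face of the balance's round flat steel pan: 120 mm diameter, its top 76 mm above the table, rigid and fixed. z points up, x away from the balance's display. The balance is a white box 260 mm (along x) by 200 mm (along y), its lid 61 mm above the table; the pan's centre lies 30 mm behind the middle of the box and the display faces roughly towards the robot. Nothing stands above the pan. The balance does not move.
There are look-alikes about, which are no part of the job. What is shaped like the dish but blue is not meant.

How it is judged:
By the outcome, as a careful person would: the job done as asked, in the order asked, and still so for the second after the job is handed in, with the robot touching nothing.
It also fails if it takes over 48 s, if anything falls off the work surface, if the arm or the gripper's body presses on something with over 40 N, if the wrist force passes 120 N, or if a joint passes its speed limit or range.

ROBOT

A 6-joint arm with a two-finger parallel gripper is mounted at the origin on the work surface. World frame = base frame: x ahead of the robot, y to its left, z up, the work surface at z = 0. Lengths are in m, angles in rad, forces in N, time in s.
With the tool pointing down it reaches from about 0.35 to 0.975 m from the base axis. Payload 4.9 kg.
Tool frame: the origin (TCP) lies on the centre line of the jaws, within the pads' length; the fingertips stand 14 mm ahead of it and the grasp point (between the pads) lies 5 mm behind it; z points along the fingers, y is the line along which they close (so a half turn about z gives the same grasp; the last joint's range is limited). The gripper opens to 85 mm and grips with 20 to 120 N. Pads are 22 mm wide; open, the fingers measure 114 mm over their backs; the gripper's body (76 mm by 85 mm) begins 54 mm behind the grasp point. The pads swing forward as they close: fully open they stand 13 mm farther back than shut.
Start: joints at [-1.4, 0.053, 1.613, -0, 1.476, -0.119], TCP at [0.179, -0.599, 0.245] pointing down, gripper open.
Joint ranges: [-3.01, 3.01], [-1.01, 2.22], [0.06, 2.58], [-1.02, 4.17], [0.09, 2.62], [-3.14, 3.14]. Speed limits (rad/s): [2.57, 2.57, 3.14, 3.14, 3.14, 3.14].

INTERFACE

Orientations are given as a unit quaternion [w, x, y, z].
In Python, from plant import * gives the robot as it stands.
- The arm moves only by the tool send_rows, never from a script. Its argument "steps" is a list of rows, each an object with "translation": the shift along the tool's x, y, z in cm, a list of three; "delta_rot": the turn, a rotation vector about the tool's x, y, z in rad, a list of three; "jaw": the finger opening in cm, from 0 to 8.54. In form: [{"translation": [dx, dy, dz], "delta_rot": [rx, ry, rz], "jaw": jaw}, ...]. A call has exactly 8 rows; each row is the pose to reach, as a shift and turn from the pose commanded when the call began, along the tool's axes at that moment; what a row does not reach only later rows make up. A row lasts 1/10 s, in which the tool goes at most 50 mm and 8.59 degrees, less where a joint would pass 70% of its speed; a pose out of reach is approached as far as the arm can. A call with a gripper value outside its range is refused whole. The fingers move at their own pace and stop on an object; the grip force is fixed at half the most. Time passes only in rows, so rows that repeat a pose let the fingers close, or fill a call up. It gives the time, the measured TCP pose, the force, the opening and the grip force at its end, in the units of the state.
- state(): the state, without advancing time (a new reading comes with each control period).
- grab_frame(name): name is "scene" or "side" or "wrist"; returns a dict with "pixels" (384x512x3 uint8, blue, green, red), "range_z" (384x512 float32, m along the optical axis (not along the pixel's ray), 0 where there is no reading), "fx", "fy", "cx", "cy" (pixels), "rvec" (rotation vector, rad) and "tvec" (3), from world to camera coordinates, as OpenCV has them. Camera axes: x right, y down, z forward; pixel columns grow to the right and rows downward; lengths in m; the calibration is good to about 2 mm. A picture is of the moment at which its call begins.
- job_done(): hands the job in; it is judged then, once.
The state is a dict: "time": time; "joint_pos": joint angles; "joint_vel": joint speeds; "joint_efforts": joint torques, N m; "tool_pos": TCP position; "tool_rot": TCP orientation; "contact_force": force on the tool from outside, world axes, zero at the start; "ft_torque": the same for the moment, N m; "gripper_width": opening from 0.0 (shut) to 1.0 (fully open); "grasp_force": force on a finger pad.
Only numpy, scipy, OpenCV 4.12 (cv2) and the standard library are available. Lean on these libraries where they do the work, as an engineer would, in place of code of your own. Each camera call takes 0.05 s, during which the arm holds its last target. There are 200 camera calls.

## Working session

There is one attempt and no reset: what is moved stays moved. The work goes in short steps, Python scripts to look and compute and a tool call to move; the robot and the scene stay as the last step left them, time stands still between calls to the robot, and variables do not carry over. Pictures are saved under pics/ and viewed, at most 10 in all, crops included, and the job is handed in when it is done.

Besides the shell and the picture viewer there is one more tool, called after "Call:" by a JSON object that holds its "method" and its "body", one argument or row to a line. send_rows: Moves the arm, as the interface text tells. Its arguments: {"type":"object","properties":{"steps":{"type":"array","items":{"type":"object","properties":{"translation":{"type":"array","items":{"type":"number"}},"delta_rot":{"type":"array","items":{"type":"number"}},"jaw":{"type":"number"}}}}},"required":["steps"]}

```bash
mkdir -p pics
cat > h.py <<'E'
from plant import *
import numpy as np, cv2
def cam(f):
    R=cv2.Rodrigues(np.array(f["rvec"],float))[0]; t=np.array(f["tvec"],float).ravel()
    return R,t
def pts(f):
    R,t=cam(f); z=f["range_z"]; v,u=np.mgrid[:z.shape[0],:z.shape[1]]
    P=np.stack([(u-f["cx"])/f["fx"]*z,(v-f["cy"])/f["fy"]*z,z],-1)
    return (P-t)@R
def ray(f,u,v,h):
    R,t=cam(f); d=R.T@np.array([(u-f["cx"])/f["fx"],(v-f["cy"])/f["fy"],1]); o=-R.T@t
    return o+d*(h-o[2])/d[2]
E
python3 - <<'E'
from h import *
a=grab_frame("scene");b=grab_frame("side")
cv2.imwrite("pics/1.png",a["pixels"]);cv2.imwrite("pics/2.png",b["pixels"])
np.savez("s.npz",**{"a"+k:v for k,v in a.items()},**{"b"+k:v for k,v in b.items()})
print(state())
E
```

```text
{'time': 0.1, 'joint_pos': array([-1.40002788e+00,  5.33179184e-02,  1.61413905e+00,  5.91127068e-07,
        1.47598228e+00, -1.19007483e-01]), 'joint_vel': array([ 0.00184479, -0.00119038, -0.0026256 , -0.00141896, -0.00053748,
        0.00129712]), 'joint_efforts': array([ 1.19105338e-03, -3.94900954e+01, -3.71360600e+01,  1.51418899e-06,
        3.93377995e-03, -2.95636262e-07]), 'tool_pos': array([ 0.17849208, -0.59842216,  0.24417967]), 'tool_rot': array([-9.22995414e-04,  9.89521670e-01,  1.44381482e-01, -2.35985939e-05]), 'contact_force': array([-0.53740421, -0.11546545, -0.15593924]), 'ft_torque': array([-0.0135703 , -0.0075714 , -0.00391096]), 'grasp_force': 0.0, 'gripper_width': 0.9976701427179003}
```

View pics/1.png

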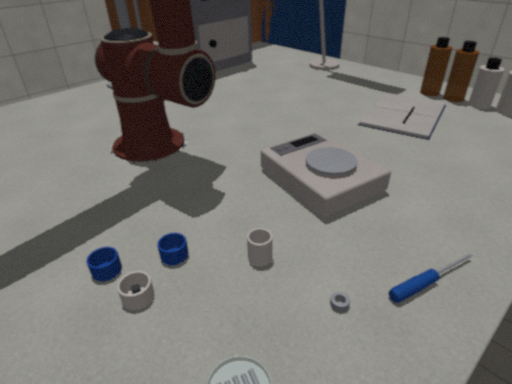

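View pics/2.png

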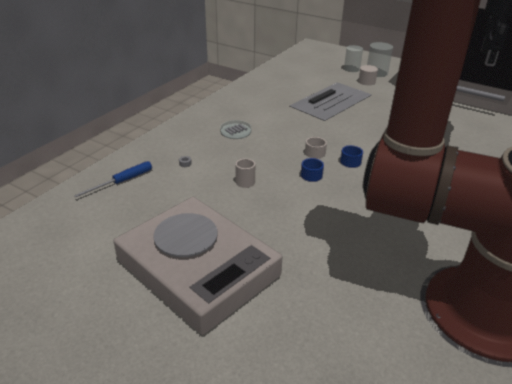

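In the scene view, these could be taken for the dish: the low white dish with dark pellets (136,291), the crucible (260,247), the blue dishes (104,264) and (173,249), and the ring (340,300). I choose (136,291). The pan is at (331,161).

Run:
```python
from h import *
s=np.load("s.npz");a={k[1:]:s[k] for k in s if k[0]=='a'};b={k[1:]:s[k] for k in s if k[0]=='b'}
cv2.imwrite("pics/3.png",cv2.resize(a["pixels"][225:325,70:290],None,fx=3,fy=3,interpolation=2))
print(ray(a,136,281,.036),ray(b,316,144,.036))
print("crucible",ray(a,260,237,.055),"blues",ray(a,104,255,.036),ray(a,173,241,.036))
for n,f,(u,v) in(("a",a,(331,161)),("b",b,(186,235))):
    P=pts(f);print(n,ray(f,u,v,.076),P[v,u])
    m=(abs(P[...,2]-.076)<.006)&(np.linalg.norm(P[...,:2]-ray(f,u,v,.076)[:2],axis=-1)<.09)
    X=P[m][:,:2].astype(np.float32); print("pan",m.sum(),cv2.minEnclosingCircle(X))
    c=ray(a,136,281,.036)[:2]
    m=(abs(P[...,2]-.036)<.006)&(np.linalg.norm(P[...,:2]-c,axis=-1)<.045)
    X=P[m][:,:2].astype(np.float32); print("dish",m.sum(),cv2.minEnclosingCircle(X) if m.sum() else 0)
    m=(abs(P[...,2]-.061)<.005)&(np.linalg.norm(P[...,:2]-ray(f,u,v,.076)[:2],axis=-1)<.25)
    print("box",cv2.minAreaRect(P[m][:,:2].astype(np.float32)))
```

```text
[ 0.49829861 -0.31122329  0.036     ] [ 0.49240792 -0.30444095  0.036     ]
crucible [ 0.58460316 -0.09984497  0.055     ] blues [ 0.39973071 -0.32215954  0.036     ] [ 0.45883782 -0.21060328  0.036     ]
a [0.53221655 0.18597828 0.076     ] [0.53362057 0.1838311  0.07747027]
pan 1118 ((0.5277023911476135, 0.19254456460475922), 0.06114444509148598)
dish 364 ((0.5006853938102722, -0.315864622592926), 0.028861695900559425)
box ((0.49826669692993164, 0.19814532995224), (0.2000587433576584, 0.2619306147098541), 77.93014526367188)
b [0.52012031 0.19823965 0.076     ] [0.52008435 0.19827969 0.07604645]
pan 2206 ((0.5251724720001221, 0.19370527565479279), 0.06106451526284218)
dish 121 ((0.4992370009422302, -0.31313058733940125), 0.031053125858306885)
box ((0.4968225359916687, 0.20007187128067017), (0.20123620331287384, 0.26309850811958313), 77.59224700927734)
```

View pics/3.png

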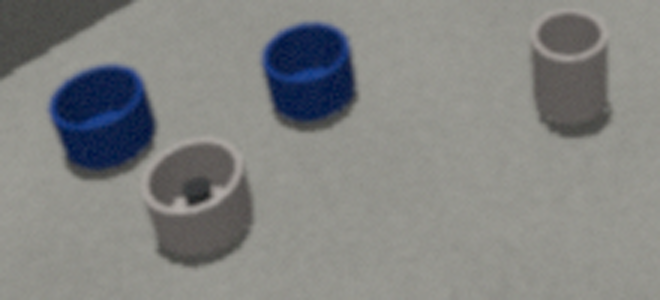

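The crop shows the chosen low white dish with dark pellets inside, with the blue dishes beside it and the taller crucible to the right. I'll move above it and then look again.

Call:
{"method": "send_rows", "body": {
  "steps": [
    {"translation":[4,-1.9,0],"delta_rot":[0,0,0],"jaw":8.5},
    {"translation":[8,-3.8,0.5],"delta_rot":[0,0,0],"jaw":8.5},
    {"translation":[12,-5.6,1],"delta_rot":[0,0,0],"jaw":8.5},
    {"translation":[16,-7.5,2],"delta_rot":[0,0,0],"jaw":8.5},
    {"translation":[20,-9.3,3],"delta_rot":[0,0,0],"jaw":8.5},
    {"translation":[24,-11.2,3],"delta_rot":[0,0,0],"jaw":8.5},
    {"translation":[28,-13,3],"delta_rot":[0,0,0],"jaw":8.5},
    {"translation":[31,-14.5,3],"delta_rot":[0,0,0],"jaw":8.5}
  ]
}}

```text
time: 0.9
tool_pos: [0.4356, -0.3692, 0.2146]
tool_rot: [-0.001, 0.989, 0.145, -0.0]
contact_force: [-0.5, -1.0, -0.3]
gripper_width: 0.997
grasp_force: 0.0
```

Call:
{"method": "send_rows", "body": {
  "steps": [
    {"translation":[3,-1.5,0.5],"delta_rot":[0,0,0],"jaw":8.5},
    {"translation":[6,-3,1],"delta_rot":[0,0,0],"jaw":8.5},
    {"translation":[7.9,-3.5,2],"delta_rot":[0,0,0],"jaw":8.5},
    {"translation":[7.9,-3.5,3],"delta_rot":[0,0,0],"jaw":8.5},
    {"translation":[7.9,-3.5,3],"delta_rot":[0,0,0],"jaw":8.5},
    {"translation":[7.9,-3.5,3],"delta_rot":[0,0,0],"jaw":8.5},
    {"translation":[7.9,-3.5,3],"delta_rot":[0,0,0],"jaw":8.5},
    {"translation":[7.9,-3.5,3],"delta_rot":[0,0,0],"jaw":8.5}
  ]
}}

```text
time: 1.7
tool_pos: [0.4996, -0.3161, 0.1861]
tool_rot: [0.0, 0.99, 0.144, 0.0]
contact_force: [-0.0, 0.4, 0.5]
gripper_width: 0.998
grasp_force: 0.0
```

```bash
cat >> h.py <<'E'
from scipy.spatial.transform import Rotation as Ro
def delta(target):
    s=state();q=s["tool_rot"];R=Ro.from_quat([q[1],q[2],q[3],q[0]])
    print("pos",s["tool_pos"].round(4),"rot",q.round(4),"t",s["time"],"w",s["gripper_width"],"F",s["contact_force"].round(1),"g",s["grasp_force"])
    print("delta cm",(R.inv().apply(np.array(target)-s["tool_pos"])*100).round(2))
E
python3 - <<'E'
from h import *
f=grab_frame("wrist");cv2.imwrite("pics/4.png",f["pixels"])
P=pts(f)
m=(abs(P[...,2]-.036)<.005)&(np.linalg.norm(P[...,:2]-[.5,-.3145],axis=-1)<.045)
X=P[m][:,:2].astype(np.float32);print(m.sum(),cv2.minEnclosingCircle(X))
m8=m.astype(np.uint8);v,u=np.nonzero(m8);print(u.min(),u.max(),v.min(),v.max())
(c,r,_)=cv2.fitEllipse(max(cv2.findContours(m8,0,1)[0],key=len)) ;print(c,r,ray(f,*c,.036))
delta([.5,-.3145,.02])
E
```

```text
637 ((0.49913275241851807, -0.31611594557762146), 0.02792179211974144)
230 282 154 206
(256.0054016113281, 180.37400817871094) (51.34931564331055, 52.526004791259766) [ 0.50034812 -0.3160112   0.036     ]
pos [ 0.4997 -0.316   0.186 ] rot [4.000e-04 9.896e-01 1.439e-01 3.000e-04] t 1.75 w 0.9933892426198229 F [ 0.1  0.3 -0.4] g 0.0
delta cm [ 0.06 -0.15 16.6 ]
```

View pics/4.png

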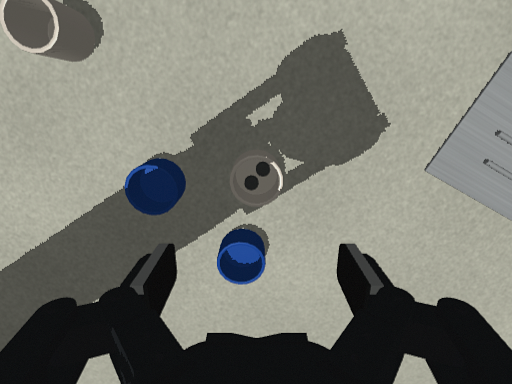

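The wrist view shows the dish at (256,180) with both pellets at (251,183) and (263,169). It lies right under the TCP, so I'll descend 16.5 cm.

Call:
{"method": "send_rows", "body": {
  "steps": [
    {"translation":[0,0,2],"delta_rot":[0,0,0],"jaw":8.5},
    {"translation":[0,0,4],"delta_rot":[0,0,0],"jaw":8.5},
    {"translation":[0,0,6],"delta_rot":[0,0,0],"jaw":8.5},
    {"translation":[0,0,8],"delta_rot":[0,0,0],"jaw":8.5},
    {"translation":[0,0,10],"delta_rot":[0,0,0],"jaw":8.5},
    {"translation":[0,0,12],"delta_rot":[0,0,0],"jaw":8.5},
    {"translation":[0,0,13],"delta_rot":[0,0,0],"jaw":8.5},
    {"translation":[0,0,13],"delta_rot":[0,0,0],"jaw":8.5}
  ]
}}

```text
time: 2.55
tool_pos: [0.4989, -0.3147, 0.0538]
tool_rot: [-0.001, 0.99, 0.144, -0.001]
contact_force: [0.8, 0.4, 0.7]
gripper_width: 0.998
grasp_force: 0.0
```

Call:
{"method": "send_rows", "body": {
  "steps": [
    {"translation":[0,0,0.7],"delta_rot":[0,0,0],"jaw":8.5},
    {"translation":[0,0,1.4],"delta_rot":[0,0,0],"jaw":8.5},
    {"translation":[0,0,2.1],"delta_rot":[0,0,0],"jaw":8.5},
    {"translation":[0,0,2.8],"delta_rot":[0,0,0],"jaw":8.5},
    {"translation":[0,0,3.4],"delta_rot":[0,0,0],"jaw":8.5},
    {"translation":[0,0,3.4],"delta_rot":[0,0,0],"jaw":8.5},
    {"translation":[0,0,3.4],"delta_rot":[0,0,0],"jaw":8.5},
    {"translation":[0,0,3.4],"delta_rot":[0,0,0],"jaw":8.5}
  ]
}}

```text
time: 3.35
tool_pos: [0.5002, -0.3155, 0.0216]
tool_rot: [0.0, 0.99, 0.144, 0.0]
contact_force: [-0.4, -0.4, -0.8]
gripper_width: 0.994
grasp_force: 0.0
```

Call:
{"method": "send_rows", "body": {
  "steps": [
    {"translation":[0,0,0],"delta_rot":[0,0,0],"jaw":7.8},
    {"translation":[0,0,0],"delta_rot":[0,0,0],"jaw":7.2},
    {"translation":[0,0,0],"delta_rot":[0,0,0],"jaw":6.8},
    {"translation":[0,0,0],"delta_rot":[0,0,0],"jaw":6.4},
    {"translation":[0,0,0],"delta_rot":[0,0,0],"jaw":6.0},
    {"translation":[0,0,0],"delta_rot":[0,0,0],"jaw":5.7},
    {"translation":[0,0,0],"delta_rot":[0,0,0],"jaw":5.4},
    {"translation":[0,0,0],"delta_rot":[0,0,0],"jaw":5.0}
  ]
}}

```text
time: 4.15
tool_pos: [0.5002, -0.3156, 0.022]
tool_rot: [0.0, 0.99, 0.144, 0.0]
contact_force: [-1.4, 0.2, 4.2]
gripper_width: 0.643
grasp_force: 62.3
```

Call:
{"method": "send_rows", "body": {
  "steps": [
    {"translation":[0,0,0],"delta_rot":[0,0,0],"jaw":5.0},
    {"translation":[0,0,0],"delta_rot":[0,0,0],"jaw":5.0},
    {"translation":[0,0,0],"delta_rot":[0,0,0],"jaw":5.0},
    {"translation":[0,0,0],"delta_rot":[0,0,0],"jaw":5.0},
    {"translation":[0,0,0],"delta_rot":[0,0,0],"jaw":5.0},
    {"translation":[0,0,0],"delta_rot":[0,0,0],"jaw":5.0},
    {"translation":[0,0,0],"delta_rot":[0,0,0],"jaw":5.0},
    {"translation":[0,0,0],"delta_rot":[0,0,0],"jaw":5.0}
  ]
}}

```text
time: 4.95
tool_pos: [0.5002, -0.3156, 0.022]
tool_rot: [0.0, 0.99, 0.144, 0.0]
contact_force: [-1.7, 1.1, 5.7]
gripper_width: 0.641
grasp_force: 62.4
```

The dish is gripped. Now a gentle lift.

Call:
{"method": "send_rows", "body": {
  "steps": [
    {"translation":[0,0,-0.1],"delta_rot":[0,0,0],"jaw":5.0},
    {"translation":[0,0,-0.4],"delta_rot":[0,0,0],"jaw":5.0},
    {"translation":[0,0,-0.9],"delta_rot":[0,0,0],"jaw":5.0},
    {"translation":[0,0,-1.6],"delta_rot":[0,0,0],"jaw":5.0},
    {"translation":[0,0,-2.4],"delta_rot":[0,0,0],"jaw":5.0},
    {"translation":[0,0,-3.2],"delta_rot":[0,0,0],"jaw":5.0},
    {"translation":[0,0,-4],"delta_rot":[0,0,0],"jaw":5.0},
    {"translation":[0,0,-4.8],"delta_rot":[0,0,0],"jaw":5.0}
  ]
}}

```text
time: 5.75
tool_pos: [0.5001, -0.3154, 0.0703]
tool_rot: [0.0, 0.99, 0.144, 0.0]
contact_force: [-0.8, -1.0, -1.1]
gripper_width: 0.639
grasp_force: 63.4
```

Call:
{"method": "send_rows", "body": {
  "steps": [
    {"translation":[0,0,-0.9],"delta_rot":[0,0,0],"jaw":5.0},
    {"translation":[0,0,-2],"delta_rot":[0,0,0],"jaw":5.0},
    {"translation":[0,0,-3.2],"delta_rot":[0,0,0],"jaw":5.0},
    {"translation":[0,0,-4.4],"delta_rot":[0,0,0],"jaw":5.0},
    {"translation":[0,0,-5.6],"delta_rot":[0,0,0],"jaw":5.0},
    {"translation":[0,0,-6.8],"delta_rot":[0,0,0],"jaw":5.0},
    {"translation":[0,0,-7.7],"delta_rot":[0,0,0],"jaw":5.0},
    {"translation":[0,0,-8.2],"delta_rot":[0,0,0],"jaw":5.0}
  ]
}}

```text
time: 6.55
tool_pos: [0.5003, -0.3156, 0.1528]
tool_rot: [0.001, 0.99, 0.144, 0.001]
contact_force: [-0.5, -1.1, -1.8]
gripper_width: 0.642
grasp_force: 63.4
```

Run:
```python
from h import *
f=grab_frame("wrist");g=grab_frame("scene")
cv2.imwrite("pics/5.png",np.vstack([f["pixels"][60:320,100:400],cv2.resize(g["pixels"][130:330,60:360],(300,200))]))
delta([.5265,.193,.15])
```

```text
pos [ 0.5003 -0.3156  0.1523] rot [6.000e-04 9.895e-01 1.444e-01 5.000e-04] t 6.65 w 0.6429777472543572 F [ 0.1  0.1 -1.4] g 63.41852355748415
delta cm [ 17.04 -47.99   0.19]
```

View pics/5.png

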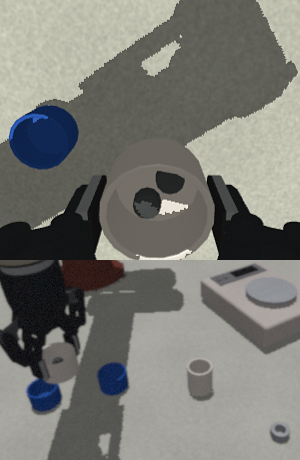

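Both pellets are in the held dish (wrist crop at (147,203) and (170,181)), and the dish hangs level. I'll carry it at no more than 0.2 m/s.

Call:
{"method": "send_rows", "body": {
  "steps": [
    {"translation":[0.1,-0.3,0],"delta_rot":[0,0,0],"jaw":5.0},
    {"translation":[0.3,-0.85,0],"delta_rot":[0,0,0],"jaw":5.0},
    {"translation":[0.6,-1.7,0],"delta_rot":[0,0,0],"jaw":5.0},
    {"translation":[1.0,-2.8,0],"delta_rot":[0,0,0],"jaw":5.0},
    {"translation":[1.5,-4.15,0],"delta_rot":[0,0,0],"jaw":5.0},
    {"translation":[2.0,-5.65,0],"delta_rot":[0,0,0],"jaw":5.0},
    {"translation":[2.6,-7.35,0],"delta_rot":[0,0,0],"jaw":5.0},
    {"translation":[3.3,-9.2,0],"delta_rot":[0,0,0],"jaw":5.0}
  ]
}}

```text
time: 7.45
tool_pos: [0.5052, -0.2159, 0.1514]
tool_rot: [-0.0, 0.99, 0.144, 0.0]
contact_force: [-0.0, -0.4, -0.9]
gripper_width: 0.644
grasp_force: 63.4
```

Call:
{"method": "send_rows", "body": {
  "steps": [
    {"translation":[0.67,-1.9,0],"delta_rot":[0,0,0],"jaw":5.0},
    {"translation":[1.34,-3.8,0],"delta_rot":[0,0,0],"jaw":5.0},
    {"translation":[2.0,-5.7,0],"delta_rot":[0,0,0],"jaw":5.0},
    {"translation":[2.7,-7.6,0],"delta_rot":[0,0,0],"jaw":5.0},
    {"translation":[3.35,-9.5,0],"delta_rot":[0,0,0],"jaw":5.0},
    {"translation":[4.0,-11.4,0],"delta_rot":[0,0,0],"jaw":5.0},
    {"translation":[4.7,-13.3,0],"delta_rot":[0,0,0],"jaw":5.0},
    {"translation":[5.4,-15.2,0],"delta_rot":[0,0,0],"jaw":5.0}
  ]
}}

```text
time: 8.25
tool_pos: [0.5132, -0.0546, 0.1514]
tool_rot: [-0.0, 0.989, 0.145, 0.0]
contact_force: [0.4, 0.7, -2.2]
gripper_width: 0.643
grasp_force: 63.4
```

Call:
{"method": "send_rows", "body": {
  "steps": [
    {"translation":[0.67,-1.9,0],"delta_rot":[0,0,0],"jaw":5.0},
    {"translation":[1.34,-3.8,0],"delta_rot":[0,0,0],"jaw":5.0},
    {"translation":[2.0,-5.7,0],"delta_rot":[0,0,0],"jaw":5.0},
    {"translation":[2.7,-7.6,0],"delta_rot":[0,0,0],"jaw":5.0},
    {"translation":[3.35,-9.5,0],"delta_rot":[0,0,0],"jaw":5.0},
    {"translation":[4.0,-11.4,0],"delta_rot":[0,0,0],"jaw":5.0},
    {"translation":[4.7,-13.3,0],"delta_rot":[0,0,0],"jaw":5.0},
    {"translation":[5.4,-15.2,0],"delta_rot":[0,0,0],"jaw":5.0}
  ]
}}

```text
time: 9.05
tool_pos: [0.5212, 0.1064, 0.1514]
tool_rot: [-0.0, 0.989, 0.145, 0.0]
contact_force: [-0.1, 0.4, -1.7]
gripper_width: 0.643
grasp_force: 63.4
```

Call:
{"method": "send_rows", "body": {
  "steps": [
    {"translation":[0.6,-1.7,0],"delta_rot":[0,0,0],"jaw":5.0},
    {"translation":[1.15,-3.2,0],"delta_rot":[0,0,0],"jaw":5.0},
    {"translation":[1.65,-4.6,0],"delta_rot":[0,0,0],"jaw":5.0},
    {"translation":[2.1,-5.8,0],"delta_rot":[0,0,0],"jaw":5.0},
    {"translation":[2.45,-6.9,0],"delta_rot":[0,0,0],"jaw":5.0},
    {"translation":[2.7,-7.6,0],"delta_rot":[0,0,0],"jaw":5.0},
    {"translation":[2.9,-8.1,0],"delta_rot":[0,0,0],"jaw":5.0},
    {"translation":[3.0,-8.4,0],"delta_rot":[0,0,0],"jaw":5.0}
  ]
}}

```text
time: 9.85
tool_pos: [0.5267, 0.1938, 0.1513]
tool_rot: [0.0, 0.99, 0.144, -0.0]
contact_force: [-0.6, -0.2, -2.3]
gripper_width: 0.639
grasp_force: 63.5
```

Run:
```python
from h import *
f=grab_frame("wrist");g=grab_frame("side")
cv2.imwrite("pics/6.png",np.hstack([f["pixels"][:,90:420],g["pixels"][:,60:400]]))
P=pts(f);m=(abs(P[...,2]-.076)<.006)&(np.linalg.norm(P[...,:2]-[.5265,.193],axis=-1)<.08)
print(m.sum(),cv2.minEnclosingCircle(P[m][:,:2].astype(np.float32)),np.median(P[m][:,2]))
P=pts(f);d=(P[...,2]>.12)&(np.linalg.norm(P[...,:2]-[.5265,.193],axis=-1)<.026)
print("floor/rim z",np.percentile(P[d][:,2],[5,50,95]))
delta([.5265,.193,.098])
```

```text
11081 ((0.526398777961731, 0.19292940199375153), 0.05987807735800743) 0.0750436087970759
floor/rim z [0.13322273 0.16472656 0.22981234]
pos [0.5267 0.1936 0.1513] rot [ 0.000e+00  9.895e-01  1.444e-01 -1.000e-04] t 9.95 w 0.6439075345333064 F [ 0.   0.6 -0.3] g 63.47835514694452
delta cm [-0.04  0.06  5.33]
```

View pics/6.png

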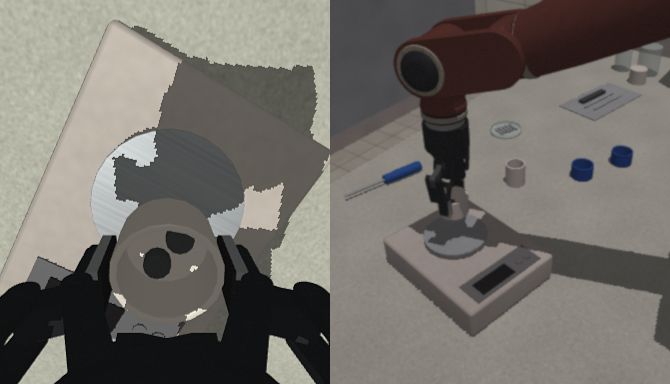

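The dish is over the pan with both pellets inside, at (157,262) and (180,242). Lowering gently.

Call:
{"method": "send_rows", "body": {
  "steps": [
    {"translation":[0,0.05,0.3],"delta_rot":[0,0,0],"jaw":5.0},
    {"translation":[0,0.05,0.9],"delta_rot":[0,0,0],"jaw":5.0},
    {"translation":[0,0.05,1.7],"delta_rot":[0,0,0],"jaw":5.0},
    {"translation":[0,0.05,2.5],"delta_rot":[0,0,0],"jaw":5.0},
    {"translation":[0,0.05,3.3],"delta_rot":[0,0,0],"jaw":5.0},
    {"translation":[0,0.05,4.0],"delta_rot":[0,0,0],"jaw":5.0},
    {"translation":[0,0.05,4.5],"delta_rot":[0,0,0],"jaw":5.0},
    {"translation":[0,0.05,4.8],"delta_rot":[0,0,0],"jaw":5.0}
  ]
}}

```text
time: 10.75
tool_pos: [0.5265, 0.193, 0.1025]
tool_rot: [0.0, 0.99, 0.144, -0.0]
contact_force: [0.0, -0.6, -1.9]
gripper_width: 0.641
grasp_force: 63.5
```

Call:
{"method": "send_rows", "body": {
  "steps": [
    {"translation":[0,0,0.1],"delta_rot":[0,0,0],"jaw":5.0},
    {"translation":[0,0,0.2],"delta_rot":[0,0,0],"jaw":5.0},
    {"translation":[0,0,0.3],"delta_rot":[0,0,0],"jaw":5.0},
    {"translation":[0,0,0.4],"delta_rot":[0,0,0],"jaw":5.0},
    {"translation":[0,0,0.45],"delta_rot":[0,0,0],"jaw":5.0},
    {"translation":[0,0,0.5],"delta_rot":[0,0,0],"jaw":5.0},
    {"translation":[0,0,0.5],"delta_rot":[0,0,0],"jaw":5.0},
    {"translation":[0,0,0.5],"delta_rot":[0,0,0],"jaw":5.0}
  ]
}}

```text
time: 11.55
tool_pos: [0.5268, 0.1931, 0.0983]
tool_rot: [-0.0, 0.99, 0.144, 0.0]
contact_force: [0.5, 1.1, -1.3]
gripper_width: 0.643
grasp_force: 63.5
```

Call:
{"method": "send_rows", "body": {
  "steps": [
    {"translation":[0,0,0.03],"delta_rot":[0,0,0],"jaw":5.0},
    {"translation":[0,0,0.05],"delta_rot":[0,0,0],"jaw":5.0},
    {"translation":[0,0,0.08],"delta_rot":[0,0,0],"jaw":5.0},
    {"translation":[0,0,0.1],"delta_rot":[0,0,0],"jaw":5.0},
    {"translation":[0,0,0.1],"delta_rot":[0,0,0],"jaw":5.0},
    {"translation":[0,0,0.1],"delta_rot":[0,0,0],"jaw":5.0},
    {"translation":[0,0,0.1],"delta_rot":[0,0,0],"jaw":5.0},
    {"translation":[0,0,0.1],"delta_rot":[0,0,0],"jaw":5.0}
  ]
}}

```text
time: 12.35
tool_pos: [0.5269, 0.1931, 0.098]
tool_rot: [0.0, 0.99, 0.144, 0.0]
contact_force: [-3.4, -1.2, 5.4]
gripper_width: 0.64
grasp_force: 64.1
```

It is standing on the pan (+5 N up-force). I'll open slowly and then retreat straight up.

Call:
{"method": "send_rows", "body": {
  "steps": [
    {"translation":[0,0,0.1],"delta_rot":[0,0,0],"jaw":5.5},
    {"translation":[0,0,0.1],"delta_rot":[0,0,0],"jaw":5.7},
    {"translation":[0,0,0.08],"delta_rot":[0,0,0],"jaw":6.0},
    {"translation":[0,0,0.05],"delta_rot":[0,0,0],"jaw":6.4},
    {"translation":[0,0,0.05],"delta_rot":[0,0,0],"jaw":7.0},
    {"translation":[0,0,0.05],"delta_rot":[0,0,0],"jaw":7.8},
    {"translation":[0,0,0.05],"delta_rot":[0,0,0],"jaw":8.5},
    {"translation":[0,0,0.05],"delta_rot":[0,0,0],"jaw":8.5}
  ]
}}

```text
time: 13.15
tool_pos: [0.5268, 0.1931, 0.0968]
tool_rot: [0.0, 0.99, 0.144, 0.0]
contact_force: [0.5, 0.2, 0.7]
gripper_width: 0.997
grasp_force: 0.0
```

Call:
{"method": "send_rows", "body": {
  "steps": [
    {"translation":[0,0,0],"delta_rot":[0,0,0],"jaw":8.5},
    {"translation":[0,0,0],"delta_rot":[0,0,0],"jaw":8.5},
    {"translation":[0,0,-0.5],"delta_rot":[0,0,0],"jaw":8.5},
    {"translation":[0,0,-1.5],"delta_rot":[0,0,0],"jaw":8.5},
    {"translation":[0,0,-3],"delta_rot":[0,0,0],"jaw":8.5},
    {"translation":[0,0,-5],"delta_rot":[0,0,0],"jaw":8.5},
    {"translation":[0,0,-8],"delta_rot":[0,0,0],"jaw":8.5},
    {"translation":[0,0,-12],"delta_rot":[0,0,0],"jaw":8.5}
  ]
}}

```text
time: 13.95
tool_pos: [0.5259, 0.1929, 0.2176]
tool_rot: [0.0, 0.99, 0.144, -0.001]
contact_force: [0.5, 0.6, -0.3]
gripper_width: 0.995
grasp_force: 0.0
```

Call:
{"method": "send_rows", "body": {
  "steps": [
    {"translation":[0,0,-2],"delta_rot":[0,0,0],"jaw":8.5},
    {"translation":[0,0,-3],"delta_rot":[0,0,0],"jaw":8.5},
    {"translation":[0,0,-3],"delta_rot":[0,0,0],"jaw":8.5},
    {"translation":[0,0,-3],"delta_rot":[0,0,0],"jaw":8.5},
    {"translation":[0,0,-3],"delta_rot":[0,0,0],"jaw":8.5},
    {"translation":[0,0,-3],"delta_rot":[0,0,0],"jaw":8.5},
    {"translation":[0,0,-3],"delta_rot":[0,0,0],"jaw":8.5},
    {"translation":[0,0,-3],"delta_rot":[0,0,0],"jaw":8.5}
  ]
}}

```text
time: 14.75
tool_pos: [0.5266, 0.1931, 0.2461]
tool_rot: [0.0, 0.99, 0.144, -0.001]
contact_force: [-1.0, -0.2, -0.1]
gripper_width: 0.997
grasp_force: 0.0
```

Run:
```python
from h import *
f=grab_frame("wrist");g=grab_frame("side")
cv2.imwrite("pics/7.png",np.hstack([f["pixels"][:,90:420],g["pixels"][:,60:400]]))
P=pts(f);m=(abs(P[...,2]-.112)<.005)&(np.linalg.norm(P[...,:2]-[.5265,.193],axis=-1)<.06)
print(m.sum(),cv2.minEnclosingCircle(P[m][:,:2].astype(np.float32)));delta([.5265,.193,.2])
```

```text
719 ((0.5262117385864258, 0.19246941804885864), 0.027924679219722748)
pos [0.5267 0.1931 0.2465] rot [ 0.000e+00  9.895e-01  1.444e-01 -2.000e-04] t 14.85 w 1.000517726597787 F [-0.1 -0.1  0.1] g 0.0
delta cm [-0.02  0.    4.65]
```

View pics/7.png

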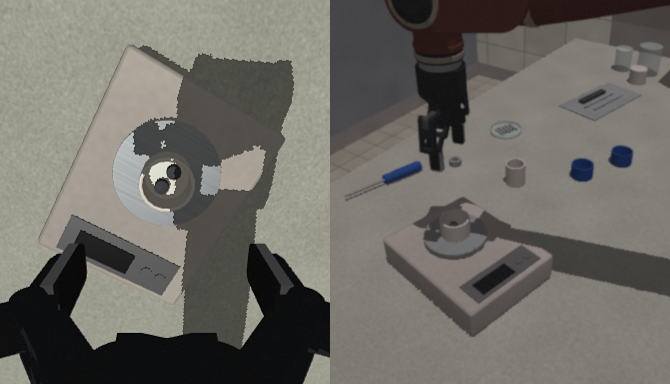

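The dish stands in the middle of the pan at (167,182), with both pellets inside at (162,187) and (174,172), and the gripper is clear.

```bash
python3 -c "
from plant import *
print(job_done())"
```

```text
the job is handed in; nothing more can be done
None
```

The white dish is standing in the middle of the balance pan (within about 1 mm of centre) with both pellets inside; it was lowered onto the pan before release, the gripper is clear, and the job was handed in at about 15 s.

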